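# Hook onto the notched tool rail and hang the chip pan

## Robot

A 6-joint arm with a two-finger parallel gripper is mounted at the origin on a cart in front of the work surface, level with it; the furniture and walls round the work are solid. World frame = base frame: x ahead of the robot, y to its left, z up, the work surface at z = 0. Lengths are in m, angles in rad, forces in N, time in s.
With the tool pointing down it reaches from about 0.275 to 1 m from the base axis. Payload 8.4 kg.
Tool frame: the origin (TCP) lies midway between the tips of the shut fingers; the grasp point (between the pads) lies 19 mm behind it (bot.tcp_to_grasp is the distance from the TCP to the grasp point, in m); z points along the fingers, y is the line along which they close (so a half turn about z gives the same grasp; the last joint's range is limited). The gripper opens to 85 mm and grips with 20 to 120 N. Pads are 22 mm wide; open, the fingers measure 114 mm over their backs; the gripper's body (76 mm by 85 mm) begins 54 mm behind the grasp point. The pads swing forward as they close: fully open they stand 13 mm farther back than shut.
Start: joints at [-0.002, 0.353, 1.633, -0, 1.155, -0.002], TCP at [0.625, -0, 0.231] pointing down, gripper open.
Joint ranges: [-2.63, 2.63], [-0.92, 2.1], [0.06, 2.66], [-1.3, 4.44], [0, 2.69], [-3.02, 3.02]. Speed limits (rad/s): [2.22, 2.22, 2.79, 3.14, 3.14, 3.14].

## Interface

Orientations are given as a unit quaternion [x, y, z, w].
In Python, from cell import telemetry, imaging, bot gives the robot as it stands.
- The arm moves only by the tool send_rows, never from a script. Its argument "steps" is text: rows parted by semicolons, each of 7 numbers parted by spaces: the closure in counts, from 0 (fully open) to 255 (shut), then the shift along the world's x, y, z in mm, then the turn, a rotation vector about the world's x, y, z in degrees. A call has 1 to 12 rows; each row shifts and turns the commanded pose from where the row before left it; what a row does not reach is not made up. A row lasts 1/8 s, in which the tool goes at most 62.5 mm and 10.7 degrees, less where a joint would pass 70% of its speed; a pose out of reach is approached as far as the arm can. A call with a gripper value outside its range is refused whole. The fingers move at their own pace and stop on an object; "force" is the grip in N (left out, the last holds). Time passes only in rows, so rows that do not move let the fingers close. It gives the time, the measured TCP pose, the force, the opening and the grip force at its end, in the units of the state.
- telemetry.read_state(): the state, without advancing time (a new reading comes with each control period).
- imaging.camera(name): name is "scene" or "side" or "wrist"; returns a dict with "img" (420x560x3 uint8, red, green, blue), "depth" (420x560 float32, m along the optical axis (not along the pixel's ray), 0 where there is no reading), "mtx" (3x3 intrinsics, pixels), "D" ([k1, k2, p1, p2, k3] as OpenCV has them; the pictures are not rectified), "rvec" (rotation vector, rad) and "tvec" (3), from world to camera coordinates, as OpenCV has them. Camera axes: x right, y down, z forward; pixel columns grow to the right and rows downward; lengths in m; the calibration is good to about 2 mm. A picture is of the moment at which its call begins.
- bot.hand_in(): hands the job in; it is judged then, once.
The state is a dict: "clock": time; "qpos": joint angles; "qd": joint speeds; "effort": joint torques, N m; "tool_pos": TCP position; "ee_rot": TCP orientation; "force": force on the tool from outside, world axes, zero at the start; "wrist_torque": the same for the moment, N m; "opening": opening from 0.0 (shut) to 1.0 (fully open); "grasp_force": force on a finger pad.
Only numpy, scipy, OpenCV 4.12 (cv2) and the standard library are available. Lean on these libraries where they do the work, as an engineer would, in place of code of your own. Each camera call takes 0.05 s, during which the arm holds its last target. There are 200 camera calls.

## Task

Take the S-hook out of its holder block and hang it over the bar of the tool rail so that it drops fully home into the bar's single notch and let go of it. Then hang the chip pan by its wire bail in the hook's lower curl and leave it hanging there quietly (a slight sway is all right), level and clear of the bench. Nobody has measured where the notch is along the bar, so slide the hook gently along the bar until it drops in, and never press or drag hard on the rail, the hook or the pan.

Things in the scene. Friction and masses are not known exactly. Their poses are not given: they have to be found in the camera images.
- rail: Fixed tool rail: level flat steel bar, 12 mm thick (x), 18 tall, 200 long (y), on two posts at y = +-74 mm. Origin on the bench midway between the posts; x across the bar, away from the robot; z up. Post clamps, 28 x 22 mm, end 8 mm below the bar's top; round feet 40 wide, 10 high. Above the bar is open. The bar stays put below 60 N along y; over 30 N on the rail is too hard.
- rail_mid (a point): Midway between the posts, in the middle of the bar's thickness, level with its top edge (247 mm up); axes as the rail. The bar has ONE notch across its top edge, 12.5 mm wide (y), 7 deep. The bar was clamped at an unknown shift: the notch's middle lies anywhere from y = -22 to +22 mm here, is not measured, and must be felt or seen. The top edge is else smooth.
- hook: Loose S-hook of 8 mm round steel, about 100 g, lying in its x-z plane. Origin under the lower curl, z up. Upper curl centred 119 mm up, open below; free end at x = +16, ending 107 mm up; stem at x = -16 runs down to 73 mm up, slants to x = +16 at 35 mm up, runs on down into the lower curl. The bar enters under the free end from the hook's +x side, between 107 and 75 mm up. Starts upright in the holder.
- hook_tab (a point): Grip point of the hook's flat tab, which is 24 mm (x) by 10 (y) by 48 tall and rises from the upper curl. Site 165 mm above the hook's origin, on the tab's centre plane; tab top 18 mm higher, tab bottom 30 lower. Axes as the hook. Grip from above across its 10 mm thickness (y).
- hook_crown (a point): Underside of the top of the hook's upper curl (inner radius 12 mm), 131 mm above the hook's origin, 34 below hook_tab. Axes as the hook. With the hook upright on the bar's plain top edge it is about 1.5 mm above rail_mid's height; home in the notch about 5.5 mm below.
- hook_low (a point): Lowest inside point of the hook's lower curl, 8 mm above the hook's origin, where the bail wire rests. The curl has inner radius 12 mm and opens upward; its free tip is at the hook's x = -18 mm and its top 22 mm above this point. Axes as the hook.
- holder: Fixed aluminium block, 68 mm (x) by 44 (y) by 36 tall, origin at the centre of its underside. Its pocket, 43 by 10.5 mm and 30 deep, holds the hook's lower curl, the hook's axes along the block's (the hook may lean a few degrees). The hook is free once lifted 35 mm straight up.
- tap_post: Obstacle, fixed: a tapping fixture, an upright 40 mm post on a disc 160 mm wide, its top 230 mm above the bench, with a thin level bar 165 mm up that reaches from the post about 125 mm towards the robot and 220 mm away. Origin under the post. It stands between pan and rail: carry things over the bar or round its near end. Lesser lumps on the bench are under 120 mm high.
- pan: Loose bare aluminium chip pan, 150 to 280 g: open box 64 mm (x) by 50 (y) by 42 tall with wire bail and flat handle. Origin on its underside, below the bail and about below its centre of mass; box from x = -26 to +38 mm, handle on to x = -105 mm. z up. Stands on the bench, handle roughly towards the robot.
- pan_handle (a point): Grip point of the pan's handle, which is 10 mm thick (y) and 22 tall (21 to 43 mm above the pan's underside). Site half-way up (32 mm), at x = -85 mm from the bail. Axes as the pan. Grip from above across the thickness (y).
- pan_bail (a point): Middle of the top wire of the pan's rigid bail: 6 mm wire, straight along the pan's y for 36 mm, its centre 92 mm above the pan's underside. Hung, it lies 3 mm above hook_low and the pan's underside is about 30 mm above the bench. Axes as the pan.

How it is judged:
On the way:
1. the hook hangs on the bar, home in the notch, let go of (z of hook_crown in the frame of rail_mid between -0.0095 and -0.0025 m and x of hook_crown in the frame of rail_mid between -0.012 and 0.012 m and angle between hook_tab's own z axis and vertical below 0.35 rad and contact force between the fingers and hook below 0.1 N), for 0.2 s.
At the end, for the whole second after the job is handed in: The hook sits upright in the notch (hook_crown 2.5 to 9.5 mm below rail_mid, within 12 mm of the bar's middle plane, yaw within 0.6 rad); the pan hangs from its lower curl (pan_bail within 20 mm of hook_low), level within 0.26 rad, 15 mm off the bench; sway under 80 mm/s (z of hook_crown in the frame of rail_mid between -0.0095 and -0.0025 m and x of hook_crown in the frame of rail_mid between -0.012 and 0.012 m and angle between hook_tab's own z axis and vertical below 0.35 rad and z of hook_low in the frame of rail_mid below -0.11 m and distance between pan_bail and hook_low below 0.02 m and contact force between pan and hook above 0.5 N and angle between pan's own z axis and vertical below 0.26 rad and height (world z) of pan above 0.015 m and angle between the y axis of hook and the y axis of rail, either way round below 0.6 rad and linear speed of each of pan, hook below 0.08 m/s); the robot touches nothing.
It fails at once if the rail is pressed or dragged with more than 30 N (contact force between rail and anything else above 30 N).
It fails at once if the pan is forced against the hook with more than 25 N (contact force between pan and hook above 25 N).
It also fails if it takes over 72 s, if anything falls off the work surface, if the arm or the gripper's body presses on something with over 40 N, if the wrist force passes 120 N, or if a joint passes its speed limit or range.

## Working session

There is one attempt and no reset: what is moved stays moved. The work goes in short steps, Python scripts to look and compute and a tool call to move; the robot and the scene stay as the last step left them, time stands still between calls to the robot, and variables do not carry over. Pictures are saved under pics/ and viewed, at most 10 in all, crops included, and the job is handed in when it is done.

Besides the shell and the picture viewer there is one more tool, called after ">>>" as name(argument=value, ...) on one line, values as JSON. send_rows: Moves the arm, as the interface text tells. Its arguments: {"type":"object","properties":{"steps":{"type":"string"},"force":{"type":"number"}},"required":["steps"]}

```bash
mkdir -p pics; ls
cat > h.py <<'E'
import numpy as np, cv2
from cell import telemetry, imaging, bot
def grab(n):
    c=imaging.camera(n); np.savez('%s.npz'%n,**c); return c
def load(n): return dict(np.load('%s.npz'%n))
def cloud(c):
    h,w=c['depth'].shape
    u,v=np.meshgrid(np.arange(w),np.arange(h))
    p=cv2.undistortPoints(np.stack([u,v],-1).reshape(-1,1,2).astype(np.float64),c['mtx'],c['D']).reshape(h,w,2)
    d=c['depth'].astype(float)
    P=np.dstack([p[...,0]*d,p[...,1]*d,d])
    R=cv2.Rodrigues(c['rvec'])[0]
    W=(P-c['tvec'].reshape(3))@R
    W[d==0]=np.nan
    return W
def proj(c,X): return cv2.projectPoints(np.float64(X).reshape(-1,1,3),c['rvec'],c['tvec'],c['mtx'],c['D'])[0].reshape(-1,2)
E
python3 - <<'E'
from h import *
a=grab('scene');b=grab('side')
for c in(a,b):
    R=cv2.Rodrigues(c['rvec'])[0]; print(-R.T@c['tvec'].reshape(3), R[2], c['mtx'][0,0], (c['depth']==0).mean())
cv2.imwrite('pics/scene.png',cv2.resize(a['img'][...,::-1],(800,600)))
cv2.imwrite('pics/side.png',cv2.resize(b['img'][...,::-1],(800,600)))
print(telemetry.read_state())
E
```

```text
pics
[ 0.24311922 -0.49555723  0.78547186] [ 0.33101772  0.61382414 -0.71669184] 429.36649296618907 0.004056122448979592
[ 0.08815536 -0.66158203  0.72074702] [ 0.44958445  0.69467914 -0.5615111 ] 474.6189509413735 0.021602891156462585
{'clock': 0.1, 'qpos': array([-2.43338407e-03,  3.53595570e-01,  1.63405828e+00,  2.49420304e-06,
        1.15520394e+00, -2.38317653e-03]), 'qd': array([-0.00164998, -0.00320672, -0.0016184 , -0.0010467 ,  0.00093976,
       -0.00108092]), 'effort': array([ 4.27485766e-04, -6.06356549e+01, -3.42817569e+01, -7.40920814e-05,
        3.91241178e-03, -4.99377973e-05]), 'tool_pos': array([ 6.24571034e-01, -1.90377539e-05,  2.30626973e-01]), 'ee_rot': array([ 7.07124747e-01,  7.07088532e-01, -4.45405815e-04, -4.49173310e-04]), 'force': array([ 0.38251155, -0.13896173,  0.3258531 ]), 'wrist_torque': array([-0.01068671,  0.02174539, -0.01704648]), 'grasp_force': 0.0, 'opening': 1.003867518254224}
```

View pics/scene.png

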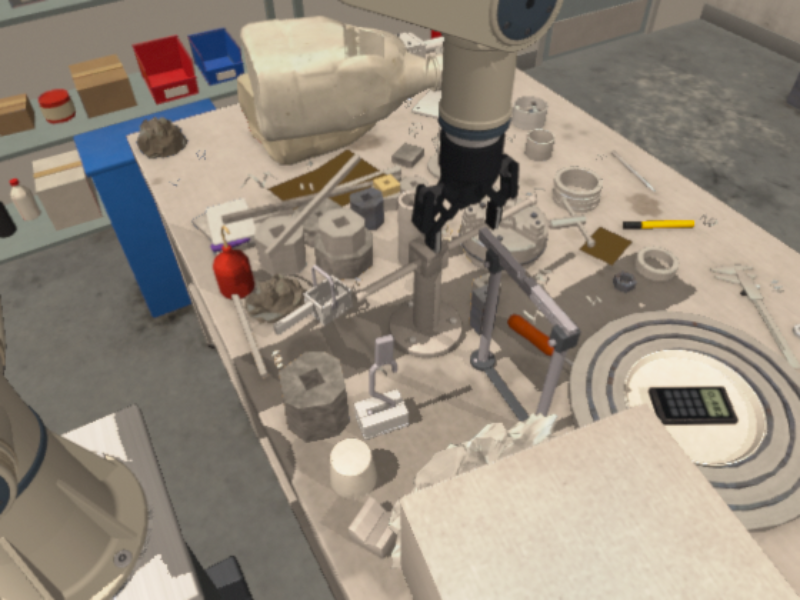

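View pics/side.png

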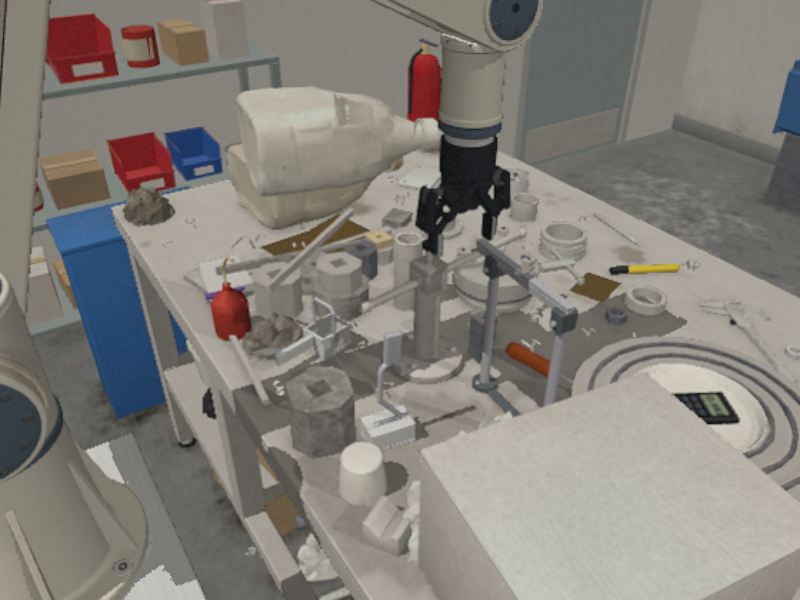

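The scene view shows the hook tab at (385,352), the holder at (382,413), the rail bar from (483,235) to (577,335), the post at (427,290), and the pan at (325,300) with its handle at (290,318). The side view agrees: tab (392,348), bar (480,243)–(565,315), pan handle (295,348). Next I'll work out 3D positions from both depth maps.

```bash
python3 - <<'E'
from h import *
for n,pts in(('scene',dict(tab=(385,350),holder=(370,415),bar1=(490,245),bar2=(570,330),barm=(527,285),post=(427,255),pan=(325,300),handle=(295,316),bail=(322,275))),('side',dict(tab=(392,348),holder=(375,425),bar1=(488,248),bar2=(562,313),handle=(290,348),bail=(322,308)))):
    c=load(n);W=cloud(c)
    for k,(u,v) in pts.items(): print(n,k,W[int(v*.7),int(u*.7)].round(3))
a,b=load('scene'),load('side')
A=np.vstack([cloud(a).reshape(-1,3),cloud(b).reshape(-1,3)]);A=A[np.isfinite(A).all(1)]
np.save('A.npy',A)
E
python3 - <<'E'
import sys;sys.path.insert(0,'.')
from h import *
# crop zoom
for n,(x0,y0,x1,y1),o in(('scene',(150,130,420,330),'crop1'),):
    c=load(n); cv2.imwrite('pics/%s.png'%o,cv2.resize(c['img'][y0:y1,x0:x1,::-1],(800,592),interpolation=cv2.INTER_CUBIC))
E
```

```text
scene tab [ 0.467 -0.066  0.173]
scene holder [ 0.443 -0.062  0.034]
scene bar1 [ 0.648 -0.031  0.241]
scene bar2 [ 0.64  -0.198  0.244]
scene barm [ 0.643 -0.113  0.241]
scene post [0.594 0.04  0.192]
scene pan [0.492 0.201 0.002]
scene handle [0.423 0.162 0.039]
scene bail [ 0.515  0.264 -0.   ]
side tab [ 0.466 -0.064  0.168]
side holder [ 0.443 -0.055  0.033]
side bar1 [ 0.652 -0.026  0.245]
side bar2 [ 0.634 -0.194  0.237]
side handle [0.414 0.161 0.043]
side bail [0.522 0.262 0.023]
```

View pics/crop1.png

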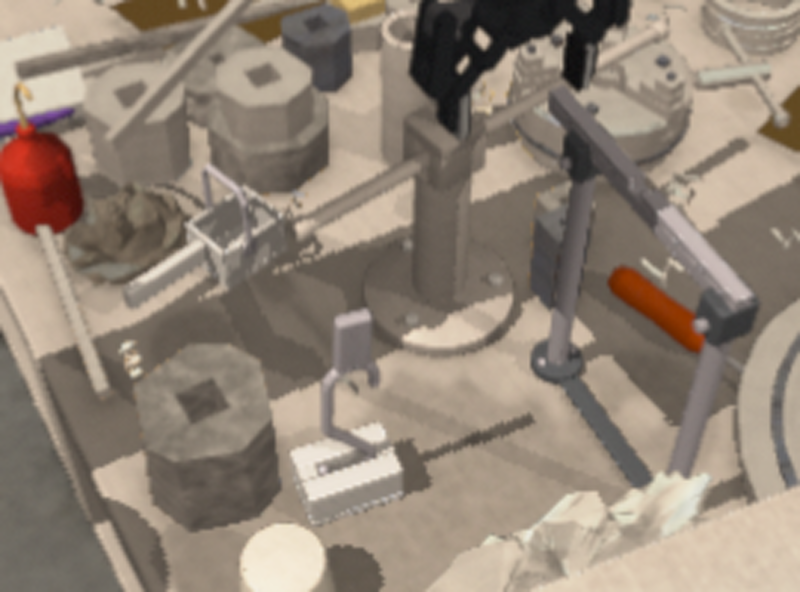

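The crop shows the hook tab at (352,342) with its free end at (373,375) facing away from the robot. The bar runs from (555,95) to (745,295), with a possible notch hint near (662,208). The pan bail is at (225,180) and its handle runs to (130,292). I'll fit these numerically.

Run:
```python
from h import *
for n in('scene','side'):
    W=cloud(load(n)).reshape(-1,3);W=W[np.isfinite(W).all(1)]
    x,y,z=W.T
    print('==',n)
    m=(x>.6)&(x<.69)&(y>-.25)&(y<.01)&(z>.225)&(z<.262)
    B=W[m]; t=B[B[:,2]>np.percentile(B[:,2],50)]
    print('bar',len(B),B.min(0).round(4),B.max(0).round(4),'zpct',np.percentile(B[:,2],[50,90,97]).round(4))
    top=B[B[:,2]>.243]
    for y0 in np.arange(-.24,0,.01):
        s=B[(B[:,1]>=y0)&(B[:,1]<y0+.01)]
        if len(s)>4: print(round(y0+.005,3),len(s),'x',s[:,0].min().round(4),s[:,0].max().round(4),'z',np.percentile(s[:,2],[5,50,95]).round(4))
    def box(nm,m):
        P=W[m]
        if len(P)<6: print(nm,len(P));return
        r=cv2.minAreaRect(P[:,:2].astype(np.float32)*1000)
        print(nm,len(P),P.min(0).round(4),P.max(0).round(4),'rect',np.round(r[0],1),np.round(r[1],1),round(r[2],1))
    hk=(abs(x-.46)<.07)&(abs(y+.065)<.06)
    box('tab',hk&(z>.138)&(z<.2)); box('stem',hk&(z>.07)&(z<.135)&(x<.47)); box('low',hk&(z>.045)&(z<.07)); box('holdertop',hk&(z>.031)&(z<.04))
    pn=(x>.33)&(x<.56)&(y>.1)&(y<.26)
    box('handle',pn&(z>.034)&(z<.047)); box('bail',pn&(z>.078)&(z<.11)); box('panmid',pn&(z>.05)&(z<.078))
    box('posttop',(abs(x-.6)<.06)&(abs(y-.04)<.06)&(z>.18)&(z<.24))
```

```text
== scene
bar 1310 [ 0.6261 -0.2027  0.225 ] [0.6801 0.0092 0.262 ] zpct [0.2434 0.247  0.2538]
-0.205 75 x 0.6261 0.6527 z [0.2259 0.2336 0.244 ]
-0.195 105 x 0.6273 0.6542 z [0.2278 0.2378 0.2467]
-0.185 88 x 0.6279 0.6534 z [0.2282 0.2393 0.2469]
-0.175 59 x 0.6368 0.6501 z [0.2313 0.2449 0.2467]
-0.165 61 x 0.6372 0.6511 z [0.2314 0.2447 0.2471]
-0.155 60 x 0.6384 0.6526 z [0.2308 0.2446 0.247 ]
-0.145 58 x 0.6387 0.6518 z [0.232  0.2445 0.2472]
-0.135 59 x 0.6398 0.6527 z [0.2307 0.2447 0.2474]
-0.125 53 x 0.6401 0.653 z [0.2313 0.245  0.2473]
-0.115 56 x 0.641 0.6534 z [0.2303 0.2445 0.2471]
-0.105 33 x 0.6423 0.6552 z [0.2308 0.2388 0.2466]
-0.095 59 x 0.643 0.6558 z [0.2306 0.2401 0.2462]
-0.085 48 x 0.6428 0.6548 z [0.2313 0.2452 0.2474]
-0.075 52 x 0.6439 0.6572 z [0.2313 0.2448 0.2469]
-0.065 49 x 0.6448 0.6578 z [0.2306 0.2443 0.2472]
-0.055 66 x 0.6381 0.6661 z [0.2265 0.2378 0.247 ]
-0.045 68 x 0.6384 0.667 z [0.2284 0.2392 0.2468]
-0.035 59 x 0.6391 0.6666 z [0.2278 0.2406 0.247 ]
-0.025 44 x 0.6471 0.6599 z [0.2338 0.2451 0.2475]
-0.015 64 x 0.6482 0.6777 z [0.2337 0.2
[... 2075 characters left out ...]
4] [11.2 26.4] 74.2
stem 400 [ 0.39   -0.0626  0.07  ] [ 0.4581 -0.0051  0.1348] rect [426.3 -31.3] [51.9 74.5] 78.2
low 260 [ 0.3901 -0.1248  0.0452] [ 0.4755 -0.0363  0.0699] rect [414.2 -72.4] [103.9  70.3] 42.3
holdertop 496 [ 0.3902 -0.0867  0.031 ] [ 0.4973 -0.0335  0.0399] rect [442.4 -56.6] [ 46.7 105.4] 80.9
handle 642 [0.3735 0.152  0.034 ] [0.5596 0.2596 0.047 ] rect [466.5 205.8] [107.6 186. ] 90.0
bail 211 [0.4173 0.1535 0.0782] [0.5596 0.2599 0.1097] rect [497.6 238.6] [118.4 125.5] 37.6
panmid 203 [0.3966 0.1543 0.0501] [0.5598 0.2598 0.0777] rect [478.4 234.6] [111.8 127.8] 52.1
posttop 363 [ 0.5845 -0.0196  0.18  ] [0.6525 0.0811 0.2399] rect [616.8  28.9] [ 45.8 112.8] 19.9
```

Run:
```python
from h import *
A=np.load('A.npy');x,y,z=A.T
def pca(nm,m,tight=None):
    P=A[m];c=P.mean(0)
    r=cv2.minAreaRect(P[:,:2].astype(np.float32)*1000)
    w,v=np.linalg.eigh(np.cov(P.T)); d=v[:,2]; d=d*np.sign(d[0])
    print(nm,len(P),'c',c.round(4),'lo',P.min(0).round(4),'hi',P.max(0).round(4),'dir',d.round(3),'rect',np.round(r[0],1),np.round(r[1],1),round(r[2],1))
hk=(abs(x-.467)<.03)&(abs(y+.062)<.03)
for a,b in((.145,.16),(.16,.175),(.175,.183),(.1865,.195)): pca('tab%.3f'%a,hk&(z>a)&(z<b))
pca('stem',(abs(x-.45)<.03)&(abs(y+.058)<.02)&(z>.085)&(z<.12))
pca('holder',(x>.405)&(x<.53)&(y>-.11)&(y<-.015)&(z>.033)&(z<.0375))
hd=(x>.36)&(x<.44)&(y>.13)&(y<.2)
pca('handle',hd&(z>.03)&(z<.05)); pca('htop',hd&(z>.041)&(z<.046))
pca('box',(x>.44)&(x<.53)&(y>.13)&(y<.225)&(z>.039)&(z<.046))
pca('bail',(x>.42)&(x<.5)&(y>.13)&(y<.24)&(z>.08)&(z<.1))
pca('bailtop',(x>.42)&(x<.5)&(y>.13)&(y<.24)&(z>.089)&(z<.1))
m=(x>.63)&(x<.67)&(y>-.18)&(y<-.06)&(z>.2455)&(z<.249); pca('bartop',m)
P=A[m]; k=np.polyfit(P[:,1]+.119,P[:,0],1); print('x at mid, slope',k)
h,e=np.histogram(P[:,1],np.arange(-.13,-.07,.002)); print(list(zip((e[:-1]*1000).round().astype(int),h)))
pca('clampA',(x>.62)&(x<.69)&(y>-.08)&(y<-.015)&(z>.233)&(z<.241)&((x<.642)|(x>.66)))
pca('clampB',(x>.62)&(x<.69)&(y>-.23)&(y<-.17)&(z>.233)&(z<.241)&((x<.634)|(x>.653)))
pca('tapbar',(x>.44)&(x<.58)&(y>.0)&(y<.15)&(z>.15)&(z<.18))
```

```text
tab0.145 139 c [ 0.466  -0.0633  0.1524] lo [ 0.4562 -0.0673  0.145 ] hi [ 0.4798 -0.0552  0.1597] dir [ 0.968 -0.252 -0.011] rect [467.  -63.5] [ 8.5 24. ] 68.2
tab0.160 152 c [ 0.4667 -0.0631  0.1675] lo [ 0.4558 -0.0676  0.1601] hi [ 0.4803 -0.0542  0.1748] dir [ 0.965 -0.259  0.033] rect [467.7 -62.9] [ 9.4 24.6] 67.3
tab0.175 82 c [ 0.4671 -0.0634  0.179 ] lo [ 0.4574 -0.0684  0.1752] hi [ 0.4811 -0.0547  0.1829] dir [ 0.971 -0.239  0.017] rect [468.2 -63.3] [ 9.2 24.2] 68.6
tab0.186 64 c [ 0.4689 -0.0603  0.1876] lo [ 0.4588 -0.0657  0.1865] hi [ 0.4795 -0.0539  0.1896] dir [ 0.988 -0.155 -0.016] rect [469.  -61.1] [ 9.7 21.1] 73.3
stem 108 c [ 0.4503 -0.0593  0.1036] lo [ 0.4447 -0.0641  0.085 ] hi [ 0.48   -0.0544  0.1198] dir [ 0.383 -0.075  0.921] rect [462.2 -61.7] [ 7.5 35.7] 76.9
holder 851 c [ 0.4578 -0.0604  0.0349] lo [ 0.4058 -0.0852  0.033 ] hi [ 0.4973 -0.0321  0.0375] dir [ 0.974 -0.227  0.   ] rect [449.8 -57.4] [45.8 90.7] 81.2
handle 283 c [0.4112 0.1612 0.0381] lo [0.3838 0.151  0.0301] hi [0.4396 0.1769 0.0446] dir [0.971 0.237 0.011] rect [412.5 162.9] [59.4
[... 1462 characters left out ...]
4(-88), np.int64(9)), (np.int64(-86), np.int64(7)), (np.int64(-84), np.int64(7)), (np.int64(-82), np.int64(5)), (np.int64(-80), np.int64(4)), (np.int64(-78), np.int64(6)), (np.int64(-76), np.int64(4)), (np.int64(-74), np.int64(6))]
clampA 50 c [ 0.6426 -0.0442  0.2359] lo [ 0.6373 -0.053   0.2331] hi [ 0.667  -0.0339  0.2392] dir [ 0.995 -0.091  0.029] rect [652.1 -45.1] [19.1 29.4] 82.7
clampB 107 c [ 0.6319 -0.1919  0.2365] lo [ 0.6266 -0.2016  0.233 ] hi [ 0.6542 -0.18    0.2397] dir [ 0.747 -0.664  0.017] rect [ 640.4 -190.8] [27.7 21.6] 0.3
tapbar 582 c [0.5243 0.0435 0.1683] lo [0.4786 0.0314 0.1573] hi [0.5796 0.0595 0.1754] dir [0.99  0.138 0.003] rect [528.9  47.3] [101.9  17.5] 9.3
```

>>> send_rows(steps="0 0 0 40 0 0 0; 0 -20 -8 20 0 0 9.75; 0 -25 -10 10 0 0 9.75; 0 -25 -10 0 0 0 9.75; 0 -25 -10 0 0 0 9.75; 0 -25 -10 0 0 0 9.75; 0 -25 -10 0 0 0 9.75; 0 -12 -4 0 0 0 9.75; 0 0 0 0 0 0 9.75; 0 0 0 0 0 0 0", force=30)

```text
clock: 1.35
tool_pos: [0.4678, -0.062, 0.3012]
ee_rot: [0.105, 0.994, 0.0, -0.0]
force: [0.5, 0.5, 0.1]
opening: 0.997
grasp_force: 0.0
```

Run:
```python
from h import *
c=grab('wrist');W=cloud(c)
cv2.imwrite('pics/w1.png',cv2.resize(c['img'][...,::-1],(560,420)))
s=telemetry.read_state();print(s['tool_pos'],s['ee_rot'],s['qpos'])
P=W.reshape(-1,3);P=P[np.isfinite(P).all(1)];x,y,z=P.T
for nm,m in(('tab',(abs(x-.467)<.03)&(abs(y+.062)<.03)&(z>.18)&(z<.2)),('holder',(x>.40)&(x<.53)&(y>-.11)&(y<-.015)&(z>.032)&(z<.04)),('tabmid',(abs(x-.467)<.03)&(abs(y+.062)<.03)&(z>.145)&(z<.18)),('bartop',(x>.63)&(x<.67)&(y>-.19)&(y<-.06)&(z>.244)&(z<.25))):
    Q=P[m]
    if len(Q)<5: print(nm,len(Q));continue
    r=cv2.minAreaRect(Q[:,:2].astype(np.float32)*1000);w,v=np.linalg.eigh(np.cov(Q[:,:2].T));d=v[:,1]
    print(nm,len(Q),Q.mean(0).round(4),Q.min(0).round(4),Q.max(0).round(4),np.round(r[0],1),np.round(r[1],1),round(r[2],1),d.round(3))
```

```text
[ 0.46790789 -0.06199974  0.30114692] [ 1.06387292e-01  9.94324761e-01  1.88289070e-06 -1.20647133e-04] [-1.34912507e-01  4.30918946e-02  1.86263096e+00 -3.24941061e-06
  1.23611110e+00 -1.49252975e+00]
tab 386 [ 0.4695 -0.0585  0.1868] [ 0.4587 -0.0648  0.1807] [ 0.4824 -0.0527  0.1896] [470.5 -58.6] [10.  23.6] 81.3 [-0.988  0.157]
holder 1751 [ 0.4581 -0.0573  0.035 ] [ 0.4001 -0.1082  0.032 ] [ 0.4984 -0.0309  0.0399] [447.9 -61.9] [108.   67.5] 17.7 [-1.    -0.003]
tabmid 143 [ 0.4587 -0.0569  0.164 ] [ 0.4573 -0.062   0.1454] [ 0.462  -0.0523  0.1798] [459.4 -56.9] [9.8 4.1] 82.3 [0.114 0.994]
bartop 0
```

View pics/w1.png

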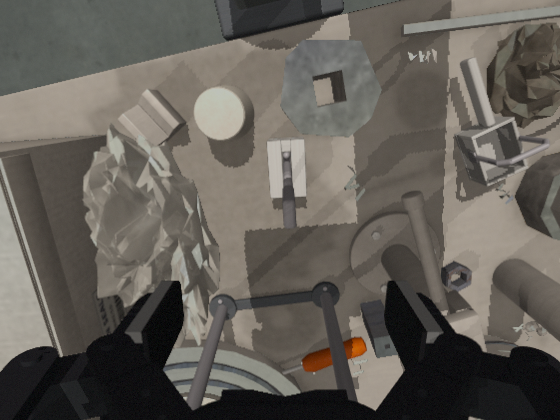

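The wrist view has the robot at the top, the tab at (288,200), the holder at (287,170) and the bar from (222,302) to (325,292). The tab centre fuses to about (0.470,−0.060), yaw −9°, top at z=0.189, which matches the given size (183 mm plus a 6 mm pocket floor). Now I'll grip it.

>>> send_rows(steps="0 2 2 -40 0 0 3; 0 0 0 -40 0 0 0; 0 0 0 -35 0 0 0; 0 0 0 -20 0 0 0; 0 0 0 -10 0 0 0; 120 0 0 0 0 0 0; 200 0 0 0 0 0 0; 255 0 0 0 0 0 0; 255 0 0 0 0 0 0; 255 0 0 0 0 0 0; 255 0 0 0 0 0 0; 255 0 0 0 0 0 0", force=40)

```text
clock: 2.9
tool_pos: [0.4705, -0.06, 0.1567]
ee_rot: [0.078, 0.997, -0.0, 0.0]
force: [0.0, 1.1, 5.5]
opening: 0.11
grasp_force: 44.4
```

>>> send_rows(steps="255 0 0 10 0 0 0; 255 0 0 20 0 0 0; 255 0 0 25 0 0 0; 255 0 0 30 0 0 0; 255 0 0 30 0 0 0; 255 0 0 20 0 0 0; 255 0 0 6 0 0 0; 255 20 -8 0 0 0 1.75; 255 30 -14 0 0 0 1; 255 30 -14 0 0 0 1; 255 15 -6 0 0 0 1; 255 0 0 0 0 0 0")

```text
clock: 4.4
tool_pos: [0.5649, -0.102, 0.2963]
ee_rot: [0.037, 0.999, 0.0, -0.001]
force: [-0.3, 0.9, -1.4]
opening: 0.111
grasp_force: 43.5
```

Run:
```python
from h import *
s=telemetry.read_state();print(s['tool_pos'],s['force'],s['opening'],s['grasp_force'])
for n in('scene','side'):
    c=grab(n);W=cloud(c)
    cv2.imwrite('pics/%s2.png'%n,cv2.resize(c['img'][90:300,150:430,::-1],(800,600),interpolation=cv2.INTER_CUBIC))
    P=W.reshape(-1,3);P=P[np.isfinite(P).all(1)];x,y,z=P.T
    t=s['tool_pos']
    for a,b in((.14,.16),(.16,.18),(.18,.2),(.2,.22),(.22,.24),(.24,.26),(.26,.28)):
        Q=P[(abs(x-t[0])<.032)&(abs(y-t[1])<.03)&(z>a)&(z<b)]
        if len(Q)>3: print(n,a,len(Q),Q.mean(0).round(4),Q.min(0).round(4),Q.max(0).round(4))
```

```text
[ 0.5648842  -0.10202329  0.29634686] [-0.31377807  0.91869128 -1.41409405] 0.11084186669376604 43.491657972335815
scene 0.14 66 [ 0.5563 -0.1042  0.1535] [ 0.538  -0.1074  0.1468] [ 0.5692 -0.0996  0.1599]
scene 0.16 61 [ 0.5553 -0.1045  0.1692] [ 0.534  -0.1087  0.16  ] [ 0.5748 -0.0984  0.1794]
scene 0.18 33 [ 0.5656 -0.1059  0.19  ] [ 0.5559 -0.108   0.1811] [ 0.5746 -0.1018  0.199 ]
scene 0.2 40 [ 0.5495 -0.1046  0.2105] [ 0.5399 -0.1066  0.2014] [ 0.5604 -0.1015  0.22  ]
scene 0.22 35 [ 0.5417 -0.1039  0.2302] [ 0.539  -0.1066  0.2205] [ 0.546  -0.0999  0.2388]
scene 0.24 57 [ 0.5525 -0.1046  0.2518] [ 0.5394 -0.1093  0.2401] [ 0.5785 -0.0996  0.2599]
scene 0.26 93 [ 0.5567 -0.1052  0.2714] [ 0.541  -0.1091  0.2605] [ 0.5799 -0.0991  0.28  ]
side 0.14 69 [ 0.5554 -0.1041  0.1537] [ 0.5365 -0.1074  0.1462] [ 0.5732 -0.0994  0.16  ]
side 0.16 57 [ 0.5544 -0.1041  0.169 ] [ 0.5339 -0.1077  0.1604] [ 0.5757 -0.0982  0.1786]
side 0.18 38 [ 0.5628 -0.1056  0.1901] [ 0.5526 -0.108   0.1803] [ 0.5732 -0.1018  0.1992]
side 0.2 41 [ 0.5476 -0.1041  0.2103] [ 0.5392 -0.1075  0.2   ] [ 0.5592 -0.0988  0.2194]
side 0.22 38 [ 0.5407 -0.1034  0.2299] [ 0.537  -0.1062  0.2209] [ 0.5454 -0.0989  0.2389]
side 0.24 58 [ 0.551  -0.104   0.2511] [ 0.5384 -0.1085  0.2401] [ 0.5787 -0.0976  0.2599]
side 0.26 98 [ 0.5562 -0.1046  0.2711] [ 0.5393 -0.1081  0.26  ] [ 0.5779 -0.098   0.2798]
```

View pics/side2.png

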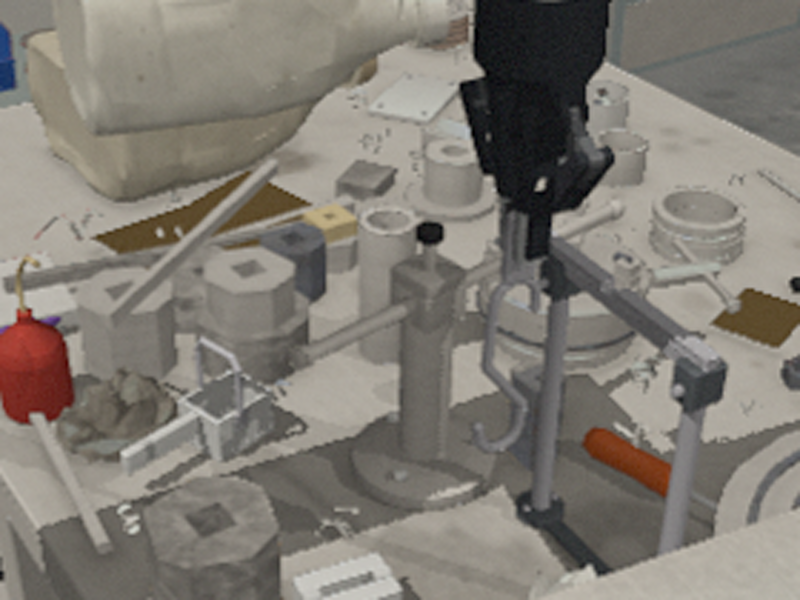

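The side crop shows the hook in the grip with its lower curl at (490,440), just this side of the bar, whose notch is hidden behind the fingers near (620,305). The hook leans about 4° (bottom towards the robot), so I'll straighten it. Then I'll thread the bar in: bar z 0.229–0.247, hook gap 0.219–0.253.

>>> send_rows(steps="255 0 1 0 0 -2 0; 255 0 0 0 0 -2 0; 255 12 0 0 0 0 0; 255 14 0 0 0 0 0; 255 14 0 0 0 0 0; 255 14 0 0 0 0 0; 255 14 0 0 0 0 0; 255 10 0 0 0 0 0; 255 5 0 0 0 0 0; 255 0 0 0 0 0 0")

```text
clock: 5.75
tool_pos: [0.6481, -0.101, 0.2971]
ee_rot: [0.037, 0.999, 0.001, 0.035]
force: [0.9, 0.9, -1.5]
opening: 0.108
grasp_force: 43.5
```

Run:
```python
from h import *
s=telemetry.read_state();t=s['tool_pos'];print(t,s['force'])
for n in('scene','side'):
    c=grab(n);W=cloud(c)
    P=W.reshape(-1,3);P=P[np.isfinite(P).all(1)];x,y,z=P.T
    for a,b in((.14,.16),(.16,.18),(.18,.2),(.2,.22),(.22,.24),(.25,.26),(.26,.28)):
        Q=P[(abs(x-t[0])<.032)&(abs(y-t[1])<(.008 if .22<=a<.25 else .02))&(z>a)&(z<b)]
        if len(Q)>3: print(n,a,len(Q),Q.mean(0).round(4),Q.min(0).round(4),Q.max(0).round(4))
```

```text
[ 0.64807006 -0.10100078  0.29711588] [ 0.93816595  0.8621229  -1.4535349 ]
scene 0.14 60 [ 0.6491 -0.1035  0.1544] [ 0.6306 -0.1065  0.1477] [ 0.6654 -0.0981  0.16  ]
scene 0.16 56 [ 0.6484 -0.1035  0.1694] [ 0.6262 -0.1073  0.1601] [ 0.6669 -0.0981  0.1788]
scene 0.18 29 [ 0.6569 -0.1054  0.1902] [ 0.6475 -0.1074  0.1826] [ 0.6674 -0.1031  0.1997]
scene 0.2 36 [ 0.6389 -0.104   0.2102] [ 0.6282 -0.1073  0.2003] [ 0.6502 -0.099   0.2199]
scene 0.22 72 [ 0.6384 -0.1015  0.2335] [ 0.6275 -0.1089  0.2203] [ 0.6539 -0.0941  0.2399]
scene 0.25 29 [ 0.6428 -0.1039  0.2559] [ 0.6268 -0.1081  0.2501] [ 0.6659 -0.1003  0.2598]
scene 0.26 94 [ 0.6425 -0.1041  0.2712] [ 0.6275 -0.1083  0.2601] [ 0.6644 -0.0992  0.2796]
side 0.14 56 [ 0.6474 -0.1038  0.154 ] [ 0.6296 -0.1083  0.1469] [ 0.666  -0.0991  0.1599]
side 0.16 60 [ 0.6479 -0.1036  0.1692] [ 0.6255 -0.1075  0.1603] [ 0.6664 -0.0971  0.1797]
side 0.18 35 [ 0.6548 -0.1048  0.1909] [ 0.6443 -0.1075  0.1812] [ 0.6653 -0.1001  0.1994]
side 0.2 34 [ 0.6374 -0.1037  0.2104] [ 0.627  -0.1071  0.2017] [ 0.6482 -0.1006  0.2193]
side 0.22 71 [ 0.6367 -0.1012  0.2329] [ 0.6265 -0.1088  0.2202] [ 0.6533 -0.0933  0.2398]
side 0.25 30 [ 0.6411 -0.1035  0.2559] [ 0.6258 -0.108   0.25  ] [ 0.6632 -0.0982  0.2598]
side 0.26 89 [ 0.6417 -0.1038  0.271 ] [ 0.6262 -0.1096  0.2605] [ 0.6634 -0.0975  0.2799]
```

>>> send_rows(steps="255 1 1 -8 0 0 0; 255 0 0 -9 0 0 0; 255 0 0 -6 0 0 0; 255 0 0 -3 0 0 0; 255 0 0 -1 0 0 0; 255 0 0 -1 0 0 0; 255 0 0 -0.5 0 0 0; 255 0 0 -0.5 0 0 0; 255 0 0 0 0 0 0")

```text
clock: 6.98
tool_pos: [0.649, -0.1, 0.2683]
ee_rot: [0.037, 0.999, 0.001, 0.035]
force: [-0.0, -0.4, -0.5]
opening: 0.106
grasp_force: 43.5
```

>>> send_rows(steps="255 0 0 -0.5 0 0 0; 255 0 0 -0.5 0 0 0; 255 0 0 0 0 0 0")

```text
clock: 7.35
tool_pos: [0.649, -0.1, 0.2672]
ee_rot: [0.037, 0.999, 0.001, 0.035]
force: [-0.1, 0.3, -0.5]
opening: 0.11
grasp_force: 43.5
```

>>> send_rows(steps="255 0 0 -1 0 0 0; 255 0 0 -0.5 0 0 0; 255 0 0 -0.5 0 0 0; 255 0 0 0 0 0 0")

```text
clock: 7.85
tool_pos: [0.649, -0.1, 0.2652]
ee_rot: [0.037, 0.999, 0.001, 0.035]
force: [0.5, -0.5, -1.3]
opening: 0.11
grasp_force: 43.5
```

In the notch, it seems: 2 mm below the plain-edge level with no force. Continuing down.

>>> send_rows(steps="255 0 0 -1 0 0 0; 255 0 0 -0.5 0 0 0; 255 0 0 -0.5 0 0 0; 255 0 0 -0.5 0 0 0; 255 0 0 -0.5 0 0 0; 255 0 0 0 0 0 0")

```text
clock: 8.6
tool_pos: [0.6491, -0.1, 0.2624]
ee_rot: [0.037, 0.999, 0.001, 0.035]
force: [1.0, -1.1, -0.3]
opening: 0.11
grasp_force: 43.5
```

>>> send_rows(steps="255 0 0 -0.5 0 0 0; 255 0 0 -0.5 0 0 0; 255 0 0 -0.5 0 0 0; 255 0 0 0 0 0 0")

```text
clock: 9.1
tool_pos: [0.6494, -0.1, 0.2614]
ee_rot: [0.037, 0.999, 0.001, 0.035]
force: [0.6, 0.3, 3.8]
opening: 0.102
grasp_force: 44.2
```

>>> send_rows(steps="215 0 0 0.5 0 0 0; 200 0 0 0 0 0 0; 150 0 0 0 0 0 0; 100 0 0 0 0 0 0; 60 0 0 0 0 0 0; 60 0 0 20 0 0 0; 0 0 0 40 0 0 0; 0 0 0 40 0 4 0; 0 -20 0 20 0 0 0; 0 -20 0 0 0 0 0; 0 0 0 0 0 0 0")

```text
clock: 10.48
tool_pos: [0.6083, -0.1, 0.3818]
ee_rot: [0.037, 0.999, -0.0, 0.0]
force: [1.0, -0.0, -0.2]
opening: 0.999
grasp_force: 0.0
```

Run:
```python
from h import *
s=telemetry.read_state();print(s['tool_pos'],s['ee_rot'],s['force'])
for n in('scene','side'):
    c=grab(n);W=cloud(c)
    if n=='scene': cv2.imwrite('pics/%s3.png'%n,cv2.resize(c['img'][90:300,150:430,::-1],(800,600),interpolation=cv2.INTER_CUBIC))
    P=W.reshape(-1,3);P=P[np.isfinite(P).all(1)];x,y,z=P.T
    for a,b in((.108,.118),(.118,.13),(.13,.15),(.15,.18),(.18,.2),(.2,.22),(.25,.26),(.26,.28),(.28,.31)):
        Q=P[(abs(x-.648)<.035)&(abs(y+.102)<.02)&(z>a)&(z<b)]
        if len(Q)>3: print(n,a,len(Q),Q.mean(0).round(4),Q.min(0).round(4),Q.max(0).round(4))
```

```text
[ 0.60834101 -0.10002772  0.38184186] [ 3.71937196e-02  9.99308031e-01 -5.74995407e-05  2.86619313e-04] [ 0.96366377 -0.00878045 -0.15866758]
scene 0.108 22 [ 0.6549 -0.1048  0.1157] [ 0.6422 -0.1071  0.1137] [ 0.665  -0.0983  0.118 ]
scene 0.118 50 [ 0.6557 -0.1044  0.123 ] [ 0.6355 -0.1089  0.1181] [ 0.67   -0.1009  0.1296]
scene 0.13 43 [ 0.6557 -0.1045  0.1384] [ 0.6324 -0.1086  0.1306] [ 0.6732 -0.0981  0.1497]
scene 0.15 49 [ 0.6521 -0.1048  0.1656] [ 0.6371 -0.1088  0.1501] [ 0.6655 -0.1019  0.1797]
scene 0.18 29 [ 0.6337 -0.103   0.1903] [ 0.6305 -0.106   0.1807] [ 0.641  -0.0996  0.1995]
scene 0.2 31 [ 0.6322 -0.1026  0.2091] [ 0.6292 -0.1053  0.2001] [ 0.6363 -0.0974  0.2191]
scene 0.25 54 [ 0.6444 -0.1055  0.2552] [ 0.6345 -0.1083  0.25  ] [ 0.659  -0.0994  0.2597]
scene 0.26 105 [ 0.6433 -0.1052  0.27  ] [ 0.6337 -0.1085  0.26  ] [ 0.6579 -0.0969  0.2798]
scene 0.28 114 [ 0.6432 -0.1039  0.2882] [ 0.6333 -0.1087  0.28  ] [ 0.6566 -0.0968  0.2955]
side 0.108 20 [ 0.6542 -0.1046  0.1155] [ 0.6438 -0.1071  0.1119] [ 0.6642 -0.1006  0.1179]
side 0.118 51 [ 0.6543 -0.1045  0.1231] [ 0.6337 -0.1079  0.1181] [ 0.6722 -0.0992  0.13  ]
side 0.13 44 [ 0.6547 -0.1045  0.1383] [ 0.6315 -0.1086  0.1312] [ 0.6718 -0.0971  0.1498]
side 0.15 52 [ 0.6509 -0.105   0.1651] [ 0.6343 -0.1091  0.1504] [ 0.6692 -0.1016  0.1795]
side 0.18 34 [ 0.6335 -0.1029  0.1894] [ 0.6292 -0.1049  0.1802] [ 0.6379 -0.0985  0.1999]
side 0.2 35 [ 0.6313 -0.1024  0.21  ] [ 0.6287 -0.1055  0.2005] [ 0.6354 -0.0978  0.2198]
side 0.25 52 [ 0.6431 -0.1048  0.255 ] [ 0.6331 -0.1081  0.2501] [ 0.6564 -0.0982  0.2599]
side 0.26 109 [ 0.6433 -0.1047  0.2696] [ 0.6322 -0.1097  0.2601] [ 0.6574 -0.0956  0.2798]
side 0.28 93 [ 0.6422 -0.1043  0.2876] [ 0.6306 -0.1084  0.2802] [ 0.6555 -0.0969  0.2937]
```

View pics/scene3.png

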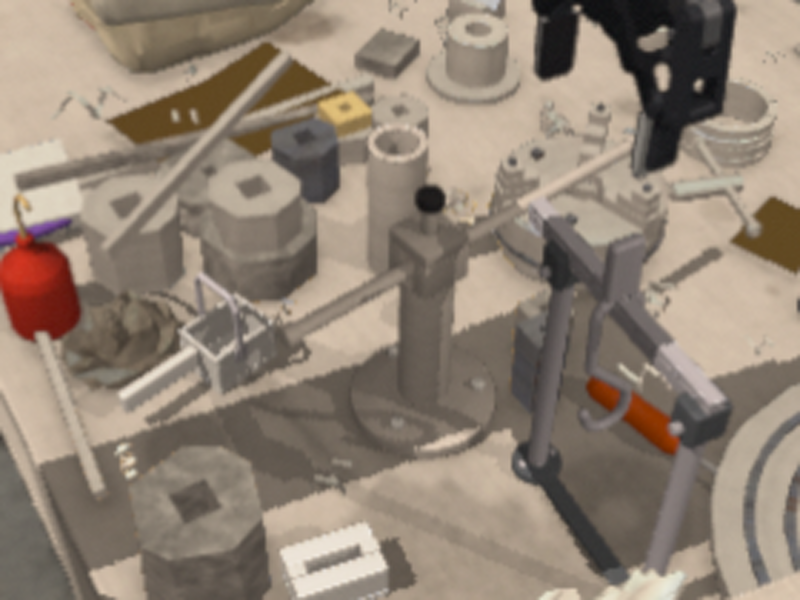

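The hook sits home: tab top at z=0.2945 puts the crown about 4.5–5.5 mm below the bar top. The picture shows it hanging at (620,290), curl at (605,410), with the gripper clear. Now a wrist look from above the pan handle.

Run:
```python
from h import *
A=np.vstack([cloud(load(n)).reshape(-1,3) for n in('scene','side')]);A=A[np.isfinite(A).all(1)]
a=np.radians(14.5);d=(A[:,:2]-[.4034,.159])@np.array([[np.cos(a),-np.sin(a)],[np.sin(a),np.cos(a)]])
for l in range(-70,71,10):
    m=(abs(d[:,0])<22)&(abs(d[:,0])<.022)&(abs(d[:,1]-l/1000)<.005); 
    if m.sum(): print(l,m.sum(),np.percentile(A[m,2],[50,98]).round(3))
```

```text
-60 6 [-0.001  0.002]
-50 18 [-0.001  0.001]
-40 59 [-0.001  0.002]
-30 62 [-0.001  0.002]
-20 85 [-0.001  0.001]
-10 117 [-0.001  0.002]
0 378 [0.03  0.043]
10 135 [-0.001  0.041]
20 59 [-0.001  0.001]
30 65 [-0.     0.021]
40 141 [0.008 0.02 ]
50 229 [0.014 0.043]
60 263 [0.019 0.048]
70 244 [0.026 0.05 ]
```

>>> send_rows(steps="0 -25 40 0 0 0 6; 0 -40 50 -10 0 0 6.75; 0 -40 50 -20 0 0 6; 0 -40 50 -40 0 0 0; 0 -40 45 -50 0 0 0; 0 -20 24 -40 0 0 0; 0 0 0 -22 0 0 0; 0 0 0 0 0 0 0")

```text
clock: 11.58
tool_pos: [0.4223, 0.1363, 0.2165]
ee_rot: [-0.127, 0.992, -0.0, -0.002]
force: [0.5, -0.4, 1.6]
opening: 1.001
grasp_force: 0.0
```

Run:
```python
from h import *
s=telemetry.read_state();print(s['tool_pos'],s['ee_rot'])
c=grab('wrist');W=cloud(c)
cv2.imwrite('pics/w2.png',c['img'][...,::-1])
A=W.reshape(-1,3);A=A[np.isfinite(A).all(1)];x,y,z=A.T
def rc(nm,m):
    P=A[m]
    if len(P)<6: print(nm,len(P));return
    r=cv2.minAreaRect(P[:,:2].astype(np.float32)*1000);w,v=np.linalg.eigh(np.cov(P[:,:2].T))
    print(nm,len(P),P.mean(0).round(4),P.min(0).round(4),P.max(0).round(4),np.round(r[0],1),np.round(r[1],1),round(r[2],1),v[:,1].round(3))
a=np.radians(14.5);d=(A[:,:2]-[.4034,.159])@np.array([[np.cos(a),-np.sin(a)],[np.sin(a),np.cos(a)]])
rc('handle',(abs(d[:,0])<.025)&(abs(d[:,1])<.016)&(z>.038)&(z<.05))
rc('bail',(x>.45)&(x<.52)&(y>.14)&(y<.23)&(z>.085)&(z<.1))
for l in range(-70,71,10):
    m=(abs(d[:,0])<.022)&(abs(d[:,1]-l/1000)<.005)
    if m.sum(): print(l,m.sum(),np.percentile(z[m],[50,98]).round(3))
```

```text
[0.42233642 0.13631099 0.2165284 ] [-1.26649896e-01  9.91946034e-01 -3.08046451e-04 -1.66546474e-03]
handle 486 [0.4058 0.1632 0.0416] [0.3851 0.1544 0.0383] [0.427  0.1732 0.044 ] [405.8 163.5] [42.1 10.1] 13.7 [-0.97  -0.245]
bail 393 [0.4862 0.1827 0.0923] [0.4785 0.1589 0.0851] [0.4943 0.2084 0.096 ] [486.3 183.8] [ 5.8 50.8] 15.2 [-0.257  0.966]
-70 4808 [0.26  0.295]
-60 2622 [0.295 0.303]
-50 1740 [0.298 0.303]
-40 1601 [0.292 0.298]
-30 1556 [0.293 0.298]
-20 1665 [0.292 0.298]
-10 1458 [0.294 0.303]
0 2579 [0.296 0.303]
10 2192 [0.293 0.302]
20 5229 [0.26  0.288]
30 4619 [0.281 0.297]
40 2798 [0.283 0.294]
50 644 [0.016 0.282]
60 644 [0.017 0.047]
70 674 [0.027 0.051]
```

View pics/w2.png

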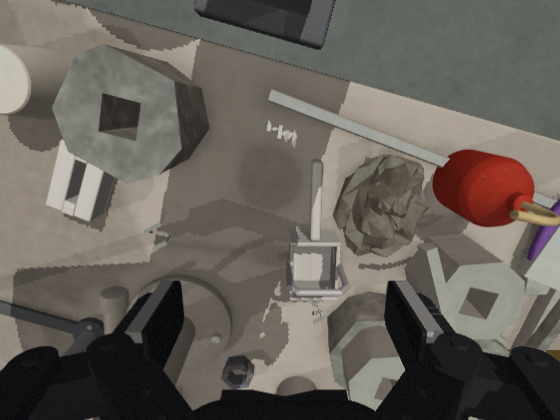

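The wrist view shows the pan handle from (318,160) to (316,240), the bail at (318,268) and the rock lump at (380,205), which is beside the left finger. I'll go in with the fingers only half open. Handle site fuses to about (0.404,0.161), yaw 14.5°.

>>> send_rows(steps="130 -9 12 -20 0 0 0; 130 -9 13 -30 0 0 0; 130 0 0 -35 0 0 0; 130 0 0 -35 0 0 0; 130 0 0 -30 0 0 0; 130 0 0 -25 0 0 0; 130 0 0 -15 0 0 0; 130 0 0 -8 0 0 0; 130 0 0 0 0 0 0")

```text
clock: 12.75
tool_pos: [0.4055, 0.1612, 0.0201]
ee_rot: [-0.126, 0.992, 0.0, 0.0]
force: [0.2, -0.9, 0.4]
opening: 0.493
grasp_force: 0.0
```

>>> send_rows(steps="130 -1 0 -5 0 0 0; 190 0 0 0 0 0 0; 215 0 0 0 0 0 0; 255 0 0 0 0 0 0; 255 0 0 0 0 0 0; 255 0 0 0 0 0 0; 255 0 0 0 0 0 0; 255 0 0 3 0 0 0; 255 0 0 6 0 0 0; 255 0 0 10 0 0 0; 255 0 0 10 0 0 0; 255 0 0 0 0 0 0", force=100)

```text
clock: 14.25
tool_pos: [0.4048, 0.1614, 0.045]
ee_rot: [-0.126, 0.992, 0.0, 0.001]
force: [-0.5, -0.1, -1.8]
opening: 0.096
grasp_force: 97.4
```

>>> send_rows(steps="255 0 0 15 0 0 0; 255 0 0 30 0 0 0; 255 0 0 30 0 0 0; 255 0 0 30 0 0 0; 255 0 0 30 0 0 0; 255 0 0 30 0 0 0; 255 0 0 25 0 0 0; 255 0 0 10 0 0 0; 255 0 -10 0 0 0 -2; 255 0 -20 0 0 0 -3; 255 0 -25 0 0 0 -3; 255 0 -25 0 0 0 -3")

```text
clock: 15.75
tool_pos: [0.4031, 0.0797, 0.2425]
ee_rot: [-0.029, 1.0, -0.0, -0.001]
force: [0.3, 0.1, -1.8]
opening: 0.101
grasp_force: 97.7
```

>>> send_rows(steps="255 0 -25 0 0 0 -3; 255 0 -25 0 0 0 -3; 255 0 -25 0 0 0 -1.75; 255 0 -25 0 0 0 0; 255 0 -25 0 0 0 0; 255 10 -25 0 0 0 0; 255 20 -18 0 0 0 0; 255 25 -5 0 0 0 0; 255 20 0 0 0 0 0; 255 0 0 0 0 0 0; 255 0 0 0 0 0 0")

```text
clock: 17.12
tool_pos: [0.4781, -0.0915, 0.2433]
ee_rot: [0.037, 0.999, 0.0, -0.001]
force: [-0.1, -0.1, -1.6]
opening: 0.097
grasp_force: 97.6
```

```bash
cat > pan.py <<'E'
from h import *
s=telemetry.read_state();t=s['tool_pos'];print(t,s['ee_rot'],s['force'])
q=s['ee_rot'];yaw=-2*np.arcsin(q[0]);R=np.array([[np.cos(yaw),-np.sin(yaw)],[np.sin(yaw),np.cos(yaw)]])
print('yaw',np.degrees(yaw))
for n in('scene','side'):
    c=grab(n);P=cloud(c).reshape(-1,3);P=P[np.isfinite(P).all(1)]
    L=np.c_[(P[:,:2]-t[:2])@R,P[:,2]-t[2]]*1000   # pan-aligned, rel TCP, mm
    def show(nm,xr,yr,zr):
        Q=L[(L[:,0]>xr[0])&(L[:,0]<xr[1])&(abs(L[:,1])<yr)&(L[:,2]>zr[0])&(L[:,2]<zr[1])]
        if len(Q)>5: print(n,nm,len(Q),'mean',Q.mean(0).round(1),'lo',np.percentile(Q,2,0).round(1),'hi',np.percentile(Q,98,0).round(1))
    show('bailtop',(60,105),30,(71,90)); show('bailmid',(60,105),30,(40,65))
    for x0 in(25,60,80,100): show('rim%d'%x0,(x0,x0+20),30,(15,38))
    H=P[(abs(P[:,0]-.653)<.03)&(abs(P[:,1]+.104)<.02)&(P[:,2]>.105)&(P[:,2]<.146)]
    if len(H): print(n,'curl',len(H),H.mean(0).round(4),np.percentile(H,2,0).round(4),np.percentile(H,98,0).round(4))
    np.save(n+'L.npy',L)
E
python3 pan.py
```

```text
[ 0.47811134 -0.0914999   0.24325714] [ 3.69788635e-02  9.99315584e-01  1.23560821e-04 -9.54948267e-04] [-0.0966308  -0.12106662 -1.5999414 ]
yaw -4.238431962637559
scene bailtop 93 mean [84.9 -3.9 76.5] lo [ 82.2 -24.5  71.7] hi [88.6 18.9 79.3]
scene bailmid 82 mean [84.7 -3.4 52.7] lo [ 82.6 -29.6  41. ] hi [88.1 24.5 64.3]
scene rim60 157 mean [67.8 -4.4 22.5] lo [ 60.1 -27.2  15.9] hi [79.4 22.7 26.4]
scene rim80 148 mean [88.4 -2.8 24.4] lo [ 80.4 -28.8  15.7] hi [99.2 24.3 37. ]
scene rim100 131 mean [111.8  -6.3  21.1] lo [100.4 -26.8  15.4] hi [119.9  23.   26.4]
scene curl 107 [ 0.6546 -0.1044  0.1258] [ 0.6334 -0.1082  0.1141] [ 0.6702 -0.0996  0.1426]
side bailtop 70 mean [84.1 -4.6 76.3] lo [ 81.7 -24.5  71.7] hi [87.5 19.  79.2]
side bailmid 78 mean [84.2 -2.4 52.1] lo [ 81.9 -29.2  40.5] hi [88.1 25.3 64.3]
side rim25 54 mean [36.4 -5.7 21.2] lo [26.6 -8.2 15.1] hi [44.6 -1.9 27.2]
side rim60 118 mean [69.2 -8.6 21.9] lo [ 60.3 -27.9  15.6] hi [79.6 21.8 26.5]
side rim80 142 mean [88.3 -3.9 23.9] lo [ 80.4 -29.4  15.3] hi [99.2 24.  37.1]
side rim100 134 mean [112.1  -4.6  21.3] lo [100.6 -27.4  15.3] hi [119.8  22.2  26.1]
side curl 109 [ 0.6538 -0.1044  0.1264] [ 0.6333 -0.1081  0.1145] [ 0.6704 -0.0993  0.1423]
```

Pan is level (rim heights equal front and back). Bail centre is now at about (0.562,−0.1005), and hook_low is at about (0.653,−0.104,0.120) in the same cameras. I'll descend to entry height and approach.

>>> send_rows(steps="255 0 -1.5 -20 0 0 0; 255 0 -2 -30 0 0 0; 255 0 0 -30 0 0 0; 255 0 0 -30 0 0 0; 255 0 0 -30 0 0 0; 255 0 0 -20 0 0 0; 255 0 0 -7 0 0 0; 255 15 0 0 0 0 0; 255 15 0 0 0 0 0; 255 8 0 0 0 0 0; 255 0 0 0 0 0 0; 255 0 0 0 0 0 0")

```text
clock: 18.73
tool_pos: [0.5167, -0.0953, 0.0769]
ee_rot: [0.037, 0.999, 0.0, -0.0]
force: [-0.4, -0.5, -1.7]
opening: 0.095
grasp_force: 97.7
```

```bash
python3 pan.py
python3 - <<'E'
from h import *
c=load('side'); cv2.imwrite('pics/side4.png',cv2.resize(c['img'][150:300,240:440,::-1],(800,600),interpolation=cv2.INTER_CUBIC))
E
```

```text
[ 0.51667649 -0.09528454  0.07693746] [ 3.70532309e-02  9.99313247e-01  2.62808801e-05 -3.02195359e-04] [-0.42770255 -0.54312355 -1.71560213]
yaw -4.246959679555868
scene bailtop 70 mean [84.9 -4.1 76.5] lo [ 82.6 -23.8  71.6] hi [88.5 18.7 79.9]
scene bailmid 49 mean [84.5 -3.2 52.8] lo [ 82.8 -29.3  41.5] hi [87.2 24.7 63.7]
scene rim25 28 mean [40.3 -3.8 24.9] lo [34.9 -7.1 16.7] hi [44.2  2.2 28.5]
scene rim60 116 mean [67.6 -5.2 22.4] lo [ 60.2 -27.7  15.7] hi [79.4 22.5 26.9]
scene rim80 93 mean [88.6 -2.7 23.9] lo [ 80.9 -29.5  15.5] hi [99.3 23.2 36. ]
scene rim100 85 mean [112.6  -6.9  21.7] lo [101.3 -27.2  15.4] hi [120.   22.5  26.4]
scene curl 109 [ 0.655  -0.1043  0.1262] [ 0.6337 -0.108   0.1134] [ 0.6716 -0.0994  0.1451]
side bailtop 60 mean [83.8 -4.4 76.6] lo [ 81.1 -24.2  72.2] hi [87.9 18.2 79.8]
side bailmid 58 mean [83.9 -2.6 52. ] lo [ 81.  -29.3  41. ] hi [87.3 25.5 62.7]
side rim60 92 mean [69.  -6.1 22.1] lo [ 60.4 -27.4  15.8] hi [79.1 23.1 26.7]
side rim80 105 mean [88.1 -2.9 24. ] lo [ 80.5 -29.5  15.3] hi [99.3 24.3 37.2]
side rim100 103 mean [112.4  -4.8  21. ] lo [101.3 -27.6  15.2] hi [119.9  22.5  25.8]
side curl 108 [ 0.6536 -0.1045  0.1269] [ 0.6331 -0.1081  0.1145] [ 0.6701 -0.0995  0.1435]
```

View pics/side4.png

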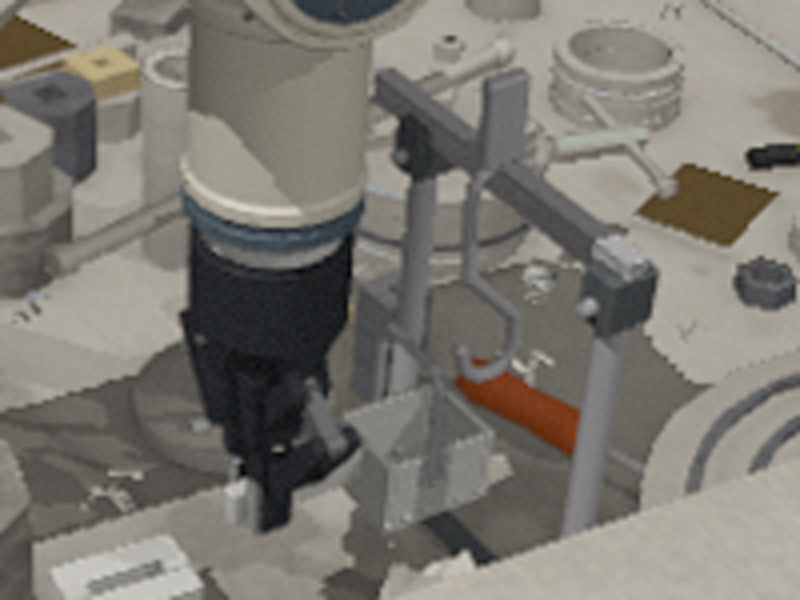

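The crop shows the bail top from (390,330) to (440,380) just short of the curl tip at (463,355), with the hook upright. Before going further I'll check that the wrist barrel clears the hook tab and bar.

Run:
```python
from h import *
for n in('scene','side'):
    L=np.load(n+'L.npy')
    for z0 in range(60,260,20):
        Q=L[(abs(L[:,1])<65)&(L[:,0]>-80)&(L[:,0]<80)&(L[:,2]>z0)&(L[:,2]<z0+20)]
        if len(Q)>5: print(n,z0,np.percentile(Q,1,0).round(0),np.percentile(Q,99,0).round(0))
```

```text
scene 60 [-18. -55.  60.] [ 4. 32. 80.]
scene 80 [-19. -64.  80.] [ 11.  12. 100.]
scene 100 [-20. -50. 100.] [  9. -12. 120.]
scene 120 [-38. -40. 121.] [ 24.   6. 140.]
scene 140 [-38. -39. 140.] [ 26.   6. 160.]
scene 160 [-38. -39. 160.] [ 25.   7. 178.]
scene 180 [-41. -42. 188.] [ 28.   8. 199.]
scene 200 [-41. -42. 201.] [ 32.  14. 220.]
scene 220 [-39. -41. 220.] [ 27.   8. 240.]
scene 240 [-39. -40. 240.] [ 26.   7. 260.]
side 60 [-18. -58.  60.] [ 9. 51. 80.]
side 80 [-20. -64.  80.] [ 11.  58. 100.]
side 100 [-20. -51. 100.] [  8.  13. 120.]
side 120 [-38. -40. 120.] [ 24.  11. 140.]
side 140 [-38. -40. 140.] [ 27.   8. 160.]
side 160 [-38. -40. 160.] [ 28.  15. 179.]
side 180 [-41. -42. 180.] [ 27.  12. 200.]
side 200 [-41. -42. 201.] [ 29.  14. 220.]
side 220 [-40. -41. 220.] [ 26.  14. 240.]
side 240 [-40. -41. 240.] [ 26.  14. 260.]
```

Run:
```python
from h import *
for n in('scene','side'):
    L=np.load(n+'L.npy')
    for z0 in range(250,350,15):
        Q=L[(abs(L[:,1])<90)&(L[:,0]>-80)&(L[:,0]<110)&(L[:,2]>z0)&(L[:,2]<z0+15)]
        if len(Q)>5: print(n,z0,np.percentile(Q,1,0).round(0),np.percentile(Q,99,0).round(0))
```

```text
scene 250 [-39. -41. 250.] [ 25.   7. 265.]
scene 265 [-39. -41. 265.] [ 11.   6. 280.]
scene 280 [-38. -31. 280.] [-27.  -7. 284.]
scene 295 [-37. -67. 296.] [ 23. -58. 310.]
scene 310 [-51. -69. 310.] [ 33. -56. 325.]
scene 325 [-63. -71. 325.] [ 38. -55. 340.]
scene 340 [-76. -71. 340.] [ 39. -54. 355.]
side 250 [-40. -41. 250.] [ 25.   7. 265.]
side 265 [-40. -41. 265.] [ 24.   8. 280.]
side 280 [-42. -41. 280.] [  1.  11. 295.]
side 295 [-42. -67. 295.] [ 23.  24. 310.]
side 310 [-51. -70. 310.] [ 32. -56. 325.]
side 325 [-64. -70. 325.] [ 37. -54. 340.]
side 340 [-76. -71. 340.] [ 38. -53. 355.]
```

>>> send_rows(steps="255 6 0 0 0 0 0; 255 8 0 0 0 0 0; 255 8 0 0 0 0 0; 255 8 0 0 0 0 0; 255 8 0 0 0 0 0; 255 7 0 0 0 0 0; 255 6 0 0 0 0 0; 255 0 0 0 0 0 0")

```text
clock: 19.82
tool_pos: [0.5685, -0.0954, 0.0769]
ee_rot: [0.037, 0.999, -0.0, 0.0]
force: [-1.2, -0.3, -1.9]
opening: 0.094
grasp_force: 97.7
```

```bash
python3 pan.py | grep -v rim
python3 - <<'E'
from h import *
c=load('side'); cv2.imwrite('pics/side5.png',cv2.resize(c['img'][190:290,300:434,::-1],(800,597),interpolation=cv2.INTER_CUBIC))
E
```

```text
[ 0.5685383  -0.09535699  0.07693452] [ 3.70542868e-02  9.99313247e-01 -4.96489247e-06  1.20736787e-04] [-1.22065422 -0.28464573 -1.87744447]
yaw -4.247080762473477
scene bailtop 81 mean [88.  -7.1 77.7] lo [ 82.1 -24.7  72.1] hi [103.4  10.4  88.4]
scene bailmid 120 mean [84.2 -2.3 50.7] lo [ 66.4 -28.9  40.4] hi [102.8  24.5  62.9]
scene curl 90 [ 0.6538 -0.1041  0.1263] [ 0.6344 -0.1075  0.1137] [ 0.6728 -0.099   0.1431]
side bailtop 91 mean [85.8 -4.1 77.7] lo [ 80.7 -24.1  71.3] hi [97.4 17.7 88.2]
side bailmid 119 mean [81.7 -2.3 50.8] lo [ 65.  -29.1  40.5] hi [98.8 24.6 62.9]
side curl 93 [ 0.6502 -0.1038  0.1245] [ 0.633  -0.108   0.1122] [ 0.6696 -0.0987  0.1423]
```

View pics/side5.png

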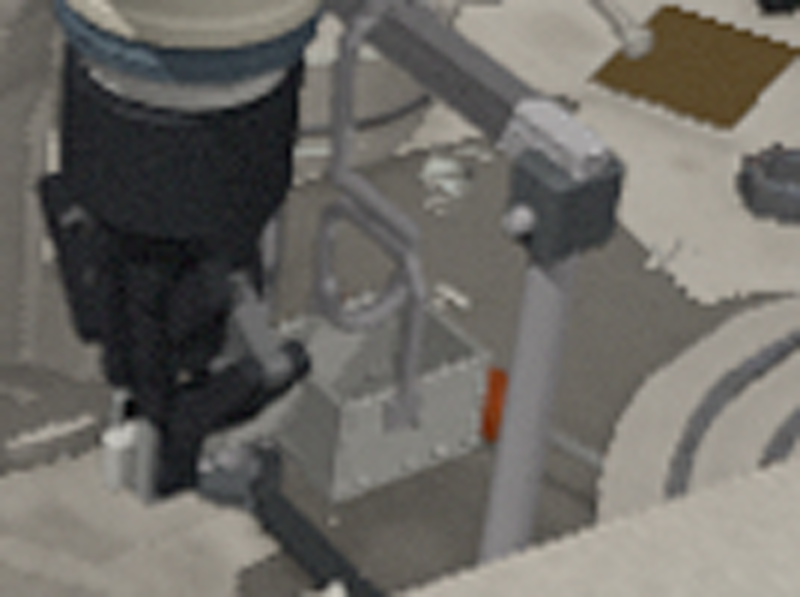

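The crop shows the bail wire passing behind the stem and above the curl's mouth, with the curl at (350,310) inside the bail. Lowering.

>>> send_rows(steps="255 0 0 -6 0 0 0; 255 0 0 -7 0 0 0; 255 0 0 -6 0 0 0; 255 0 0 -4 0 0 0; 255 0 0 -2 0 0 0; 255 0 0 -1 0 0 0; 255 0 0 0 0 0 0; 255 0 0 0 0 0 0")

```text
clock: 20.92
tool_pos: [0.5683, -0.0954, 0.0512]
ee_rot: [0.037, 0.999, -0.0, 0.0]
force: [0.5, -0.1, -2.5]
opening: 0.098
grasp_force: 97.7
```

>>> send_rows(steps="255 0 0 -1 0 0 0; 255 0 0 -1 0 0 0; 255 0 0 -1 0 0 0; 255 0 0 -0.5 0 0 0; 255 0 0 0 0 0 0; 255 0 0 0 0 0 0")

```text
clock: 21.68
tool_pos: [0.5681, -0.0954, 0.0475]
ee_rot: [0.037, 0.999, -0.0, 0.0]
force: [-0.1, -1.0, -2.5]
opening: 0.096
grasp_force: 97.7
```

>>> send_rows(steps="255 0 0 -0.5 0 0 0; 255 0 0 -0.5 0 0 0; 255 0 0 0 0 0 0; 255 0 0 -0.5 0 0 0; 255 0 0 0 0 0 0")

```text
clock: 22.3
tool_pos: [0.5681, -0.0953, 0.0459]
ee_rot: [0.037, 0.999, -0.0, -0.0]
force: [0.0, 0.9, -2.6]
opening: 0.098
grasp_force: 97.7
```

```bash
python3 pan.py | grep -v rim
```

```text
[ 0.56808136 -0.09534973  0.0459188 ] [ 3.70572319e-02  9.99313144e-01 -3.63321315e-06 -3.29760642e-05] [ 0.03178484  0.85139746 -2.57774032]
yaw -4.247418469137426
scene bailtop 129 mean [86.2 -3.4 77.9] lo [ 66.7 -23.7  71.6] hi [103.2  17.5  88.9]
scene bailmid 39 mean [84.3 -8.5 51.3] lo [ 82.2 -29.2  40.5] hi [88.1 25.5 63. ]
scene curl 150 [ 0.6536 -0.1046  0.1254] [ 0.6337 -0.1227  0.1142] [ 0.6707 -0.086   0.1416]
side bailtop 115 mean [85.  -4.6 78.2] lo [ 65.9 -23.2  71.5] hi [102.3  13.2  89.1]
side bailmid 48 mean [83.6 -4.7 51.4] lo [ 80.9 -29.6  40.5] hi [87.4 24.7 62.6]
side curl 144 [ 0.6529 -0.1049  0.1262] [ 0.6336 -0.1226  0.1135] [ 0.67   -0.0889  0.1439]
```

Close to seated but not yet carrying load; continuing in half-millimetre steps.

>>> send_rows(steps="255 0 0 -0.5 0 0 0; 255 0 0 -0.5 0 0 0; 255 0 0 0 0 0 0; 255 0 0 0 0 0 0")

```text
clock: 22.9
tool_pos: [0.5683, -0.0954, 0.0451]
ee_rot: [0.037, 0.999, -0.0, 0.0]
force: [-0.5, -0.2, -0.4]
opening: 0.095
grasp_force: 97.8
```

>>> send_rows(steps="255 0 0 -0.3 0 0 0; 225 0 0 0 0 0 0; 222 0 0 0 0 0 0; 218 0 0 0 0 0 0; 212 0 0 0 0 0 0; 205 0 0 0 0 0 0; 190 0 0 0 0 0 0; 165 0 0 0 0 0 0; 145 0 0 0 0 0 0; 145 0 0 0 0 0 0", force=20)

```text
clock: 24.15
tool_pos: [0.5681, -0.0954, 0.0446]
ee_rot: [0.037, 0.999, 0.0, -0.0]
force: [-0.6, -0.5, 0.1]
opening: 0.432
grasp_force: 0.0
```

```bash
python3 pan.py
```

```text
[ 0.56805462 -0.09535647  0.04461404] [ 3.70863618e-02  9.99312063e-01  9.58655065e-06 -4.92093587e-05] [-0.56208352 -0.48475962  0.05694852]
yaw -4.25075880839515
scene bailtop 135 mean [84.4 -3.4 78.2] lo [ 65.3 -24.6  71.6] hi [100.5  17.9  88.9]
scene bailmid 38 mean [82.2 -7.8 50.4] lo [ 80.  -29.5  40.2] hi [86.5 24.8 64.4]
scene rim25 7 mean [43.4 -3.6 26.6] lo [42.1 -6.7 24.8] hi [44.9  0.  28.9]
scene rim60 85 mean [69.9 -4.  22.6] lo [ 60.1 -27.9  15.5] hi [79.6 23.4 29.7]
scene rim80 81 mean [88.7 -2.6 24.2] lo [ 80.2 -29.3  15.5] hi [99.8 23.6 37. ]
scene rim100 93 mean [113.7  -6.2  22.4] lo [101.1 -27.2  16.3] hi [119.7  22.2  27.8]
scene curl 156 [ 0.6519 -0.1046  0.1255] [ 0.632  -0.1235  0.1143] [ 0.669  -0.0859  0.1443]
side bailtop 116 mean [82.9 -5.  78.5] lo [ 64.7 -23.4  71.9] hi [99.2 12.9 89.3]
side bailmid 50 mean [81.7 -3.5 51.9] lo [ 79.4 -29.6  41. ] hi [85.6 24.4 64.2]
side rim60 65 mean [71.7 -6.6 23. ] lo [ 60.5 -27.6  15.8] hi [79.9 24.5 36.3]
side rim80 85 mean [88.  -1.5 23.7] lo [ 80.6 -28.8  16.1] hi [99.3 24.7 36.2]
side rim100 110 mean [112.7  -3.5  21.8] lo [101.8 -26.   15.6] hi [119.3  24.2  27. ]
side curl 146 [ 0.651  -0.1053  0.1255] [ 0.631  -0.1228  0.1128] [ 0.6682 -0.0902  0.1437]
```

The pan hangs level and free. Now I'll retreat straight up, then back.

>>> send_rows(steps="145 0 0 10 0 0 0; 145 0 0 25 0 0 0; 145 0 0 30 0 0 0; 145 -15 0 30 0 0 0; 145 -30 0 30 0 0 0; 145 -30 0 20 0 0 0; 145 -20 0 0 0 0 0; 145 0 0 0 0 0 0; 145 0 0 0 0 0 0; 145 0 0 0 0 0 0; 145 0 0 0 0 0 0; 145 0 0 0 0 0 0")

```text
clock: 25.75
tool_pos: [0.4733, -0.0953, 0.1894]
ee_rot: [0.037, 0.999, 0.0, -0.0]
force: [-0.3, -0.1, -0.3]
opening: 0.435
grasp_force: 0.0
```

>>> send_rows(steps="145 0 0 0 0 0 0; 145 0 0 0 0 0 0; 145 0 0 0 0 0 0; 145 0 0 0 0 0 0; 145 0 0 0 0 0 0; 145 0 0 0 0 0 0; 145 0 0 0 0 0 0; 145 0 0 0 0 0 0; 145 0 0 0 0 0 0; 145 0 0 0 0 0 0; 145 0 0 0 0 0 0; 145 0 0 0 0 0 0")

```text
clock: 27.25
tool_pos: [0.4731, -0.0954, 0.1897]
ee_rot: [0.037, 0.999, -0.0, 0.0]
force: [0.1, -0.1, -0.6]
opening: 0.435
grasp_force: 0.0
```

Run:
```python
from h import *
for k in range(4):
    c=grab('side');P=cloud(c).reshape(-1,3);P=P[np.isfinite(P).all(1)];x,y,z=P.T
    near=(abs(y+.1)<.045)
    h=P[near&(x>.52)&(x<.61)&(z>.02)&(z<.12)]; b=P[near&(x>.61)&(x<.70)&(z>.01)&(z<.085)];t=P[(abs(x-.645)<.03)&(abs(y+.102)<.02)&(z>.26)&(z<.31)]
    print(h.mean(0).round(4),np.percentile(h[:,2],97).round(4),'box',b.mean(0).round(4),b.min(0).round(4),'tabtop',t[:,2].max().round(4),t.mean(0).round(4))
cv2.imwrite('pics/end.png',cv2.resize(c['img'][130:300,240:467,::-1],(800,599),interpolation=cv2.INTER_CUBIC))
```

```text
[ 0.576  -0.1001  0.0647] 0.073 box [ 0.6522 -0.1072  0.0539] [ 0.61   -0.1318  0.0252] tabtop 0.2941 [ 0.6435 -0.1046  0.278 ]
[ 0.5758 -0.1002  0.0647] 0.0728 box [ 0.6522 -0.1071  0.0539] [ 0.6101 -0.132   0.026 ] tabtop 0.2945 [ 0.6435 -0.1046  0.2782]
[ 0.5755 -0.1002  0.0648] 0.073 box [ 0.6523 -0.1073  0.0539] [ 0.6101 -0.1321  0.0258] tabtop 0.2942 [ 0.6435 -0.1045  0.2782]
[ 0.576  -0.1002  0.0646] 0.0729 box [ 0.6524 -0.1072  0.054 ] [ 0.6103 -0.1319  0.0268] tabtop 0.2936 [ 0.6434 -0.1047  0.2781]
```

View pics/end.png

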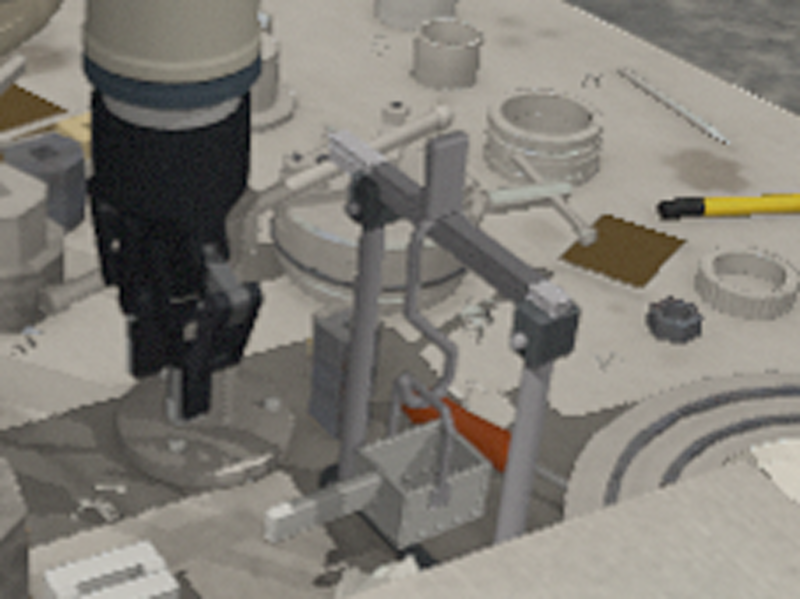

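The pan is hanging still and level in the hook's lower curl at (420,395), with the hook home in the notch at (440,215) and the gripper clear. Handing in.

```bash
python3 -c "
from cell import bot
print(bot.hand_in())"
```

```text
the job is handed in; nothing more can be done
None
```

The job is handed in: the hook is home in the notch and let go of, and the pan hangs from its lower curl, still, level and about 27 mm off the bench, with the arm clear, at about 27 s of the 72 s; hand-in returned no verdict.

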